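Put the chromatography columns back on their clip rack in size order

TASK

Someone left the middle-sized chromatography column lying loose in the rack clips made for the thickest one. Move it into its own, empty pair of clips and click the thick column from the bench into the pair this frees, so that the rack again runs in size order, each column roughly centred lengthwise on its two clips and pressed fully home in both. The thin column stays clipped where it is, and the screwdriver and the pen stay where they lie.

Things in the scene. Friction and masses are not known exactly. Their poses are not given: they have to be found in the camera images.
- rack: column rack, fixed: white plate 96 x 204 mm, top 8 mm above the bench; two rails along y at x = -36 and 36 mm, each with three steel spring clips 10 mm wide on black V saddles: thin at y = 72 mm, middle at 0, thick at -72. A column lies parallel to x, one clip on each rail; between the two clips 62 mm of tube are free for the fingers, down to the plate. Origin: under the plate's middle; z up
- thin_clips (a point): middle of a column seated in the thin clips, on its axis, 40 mm above the bench; x along the tube, z up. Clips centred at x = -36 and 36 mm; mouth 8 mm, flared lips 19 mm apart and 12 mm above here; a 12 mm tube pressed straight down with about 12 N snaps in. 
- mid_clips (a point): middle of a column seated in the middle clips, on its axis, 40 mm above the bench; x along the tube, z up. Clips centred at x = -36 and 36 mm; mouth 13 mm, flared lips 24 mm apart and 14 mm above here; a 18 mm tube pressed straight down with about 12 N snaps in. Empty at the start.
- thick_clips (a point): middle of a column seated in the thick clips, on its axis, 40 mm above the bench; x along the tube, z up. Clips centred at x = -36 and 36 mm; mouth 19 mm, flared lips 30 mm apart and 16 mm above here; a 25 mm tube pressed straight down with about 12 N snaps in. At the start the middle column lies loose in them and lifts straight out.
- column_thin: steel chromatography column: tube 12 mm in diameter, hexagonal nut 19 mm across flats, 15 mm long, on each end; 152 mm over all, 110 mm bare tube between the nuts, 0.1 kg; ends alike, either way round is right. Origin: middle of the length, on the axis; x along the tube. Already in its own clips.
- column_mid: steel chromatography column: tube 18 mm in diameter, hexagonal nut 25 mm across flats, 15 mm long, on each end; 152 mm over all, 110 mm bare tube between the nuts, 0.2 kg; ends alike, either way round is right. Origin: middle of the length, on the axis; x along the tube. At the start in the thick clips, axis 35 mm above the bench.
- column_thick: steel chromatography column: tube 25 mm in diameter, hexagonal nut 33 mm across flats, 15 mm long, on each end; 152 mm over all, 110 mm bare tube between the nuts, 0.35 kg; ends alike, either way round is right. Origin: middle of the length, on the axis; x along the tube. At the start on the bench, axis 16.5 mm above it.
- screwdriver: bystander: a small screwdriver with a round handle, 162 mm long, 23 mm thick, on the bench to the right, in front of the analyser. Origin under its middle; y along it
- pen: bystander: a marker pen, 134 mm long, 17 mm thick, on the bench to the right, beyond the screwdriver. Origin under its middle; y along it

How it is judged (in metres and radians):
At the end, for the whole second after the job is handed in: Each column at rest, released, in its own pair of clips: its middle within 2.5 mm of the seated axis in height and sideways and 12 mm lengthwise of the clips' middle, parallel to the clips within 0.06 rad; screwdriver and pen within 30 mm of where they lay (x of column_thin in the frame of thin_clips between -0.012 and 0.012 m and y of column_thin in the frame of thin_clips between -0.0025 and 0.0025 m and z of column_thin in the frame of thin_clips between -0.0025 and 0.0025 m and angle between the x axis of column_thin and the x axis of thin_clips, either way round below 0.06 rad and linear speed of each of column_thin, column_mid, column_thick below 0.02 m/s and x of column_mid in the frame of mid_clips between -0.012 and 0.012 m and y of column_mid in the frame of mid_clips between -0.0025 and 0.0025 m and z of column_mid in the frame of mid_clips between -0.0025 and 0.0025 m and angle between the x axis of column_mid and the x axis of mid_clips, either way round below 0.06 rad and x of column_thick in the frame of thick_clips between -0.012 and 0.012 m and y of column_thick in the frame of thick_clips between -0.0025 and 0.0025 m and z of column_thick in the frame of thick_clips between -0.0025 and 0.0025 m and angle between the x axis of column_thick and the x axis of thick_clips, either way round below 0.06 rad and distance of each of screwdriver, pen from where it was at the start of the episode below 0.03 m); the robot touches nothing.
It also fails if it takes over 46 s, if anything falls off the work surface, if the arm or the gripper's body presses on something with over 40 N, if the wrist force passes 120 N, or if a joint passes its speed limit or range.

ROBOT

A 6-joint arm with a two-finger parallel gripper is mounted at the origin on a cart in front of the work surface, level with it; the furniture and walls round the work are solid. World frame = base frame: x ahead of the robot, y to its left, z up, the work surface at z = 0. Lengths are in mm, angles in rad, forces in N, time in s.
With the tool pointing down it reaches from about 400 to 925 mm from the base axis. Payload 12.5 kg.
Tool frame: the origin (TCP) lies between the finger pads; the fingertips stand 19 mm ahead of it and the grasp point (between the pads) is the TCP (env.nose_length is the distance from the TCP to the fingertips, in mm); z points along the fingers, y is the line along which they close (so a half turn about z gives the same grasp; the last joint's range is limited). The gripper opens to 95 mm and grips with 3 to 60 N. Pads are 20 mm wide; open, the fingers measure 119 mm over their backs; the gripper's body (75 mm by 180 mm) begins 59 mm behind the grasp point.
Start: joints at [1.01, 0.491, 1.559, -0, 1.092, -0.106], TCP at [274.538, 561.492, 233.661] pointing down, gripper open.
Joint ranges: [-3.1, 3.1], [-0.84, 2.19], [0.05, 2.79], [-1.13, 4.28], [0.06, 2.93], [-2.69, 2.69]. Speed limits (rad/s): [2.22, 2.22, 2.79, 3.14, 3.14, 3.14].

INTERFACE

Orientations are given as [roll, pitch, yaw] about the fixed x, y, z axes, in that order (R = Rz(yaw) Ry(pitch) Rx(roll)).
In Python, from cell import env gives the robot as it stands. The module is installed in compiled form; this text tells all that it offers.
- The arm moves only by the tool drive_tool, never from a script. Its argument "rows" is a list that holds one entry, the list of rows, each a list of 7 numbers: the shift along the tool's x, y, z scaled (see below), then the turn, a rotation vector about the tool's x, y, z scaled (see below), then the opening, from 0 (shut) to 1 (fully open). In form: [[[tx, ty, tz, ax, ay, az, jaw], ...]]. A call has 1 to 5 rows; each row shifts and turns the commanded pose from where the row before left it, along the tool's axes as they then stand; what a row does not reach is not made up. The controller multiplies each number of a shift by 250 mm and each number of a turn by 180 degrees. A row lasts 1/8 s, in which the tool goes at most 62.5 mm and 10.7 degrees, less where a joint would pass 70% of its speed; a pose out of reach is approached as far as the arm can. A call with a number of a shift or a turn outside -1 to 1 is refused whole. A call with a gripper value outside its range is refused whole. The fingers move at their own pace and stop on an object; the grip force is fixed at half the most. Time passes only in rows, so rows that do not move let the fingers close. It gives the time, the measured TCP pose, the force, the opening and the grip force at its end, in the units of the state.
- env.state(): the state, without advancing time (a new reading comes with each control period).
- env.read_camera(name): name is "scene" or "top" or "wrist"; returns a dict with "color" (400x640x3 uint8, blue, green, red), "camera_matrix" (3x3 intrinsics, pixels), "pose" (4x4, takes a point from camera to world coordinates). Camera axes: x right, y up, looking along -z (the intrinsics and any distortion apply to the point x, -y, -z); pixel columns grow to the right and rows downward; lengths in mm; the calibration is good to about 2 mm. A picture is of the moment at which its call begins. There is no depth.
- env.job_done(): hands the job in; it is judged then, once.
Trained networks look in a picture, given as the dict that the camera call returned (one of the last four; its "shot" number tells which), for a name from the list of things; names that differ only in an ending like _2 or _b are one class to them, and where a whole thing is asked for, a point or a joint stands for the part that bears it (a point fixed in the world has none). Each returns a list of dicts, best first, with "score" (0 to 1); they miss things now and then, are a little off and sometimes report something else, mostly with a low value. They report only what shows in the picture. A call takes as long as a camera call.
- env.search_frame(name, picture): "at" ([x, y, z] in mm, in the coordinates of the camera as it stood for that picture, good to about 4 mm: the middle of the surface that is visible of it).
- env.place_of(name, picture): "at" ([x, y, z] in mm, in the coordinates of the camera as it stood for that picture, good to about 4 mm: a listed point, or the origin of a listed thing).
The state is a dict: "t": time; "joints": joint angles; "qvel": joint speeds; "tau": joint torques, N m; "eef_pos": TCP position; "tcp_rot": TCP orientation; "ft_force": force on the tool from outside, world axes, zero at the start; "moment": the same for the moment, N m; "opening": opening from 0.0 (shut) to 1.0 (fully open); "grip_force": force on a finger pad.
Only numpy, scipy, OpenCV 4.12 (cv2) and the standard library are available. Lean on these libraries where they do the work, as an engineer would, in place of code of your own. Each camera call takes 0.05 s, during which the arm holds its last target. There are 200 camera calls.

## Working session

There is one attempt and no reset: what is moved stays moved. The work goes in short steps, Python scripts to look and compute and a tool call to move; the robot and the scene stay as the last step left them, time stands still between calls to the robot, and variables do not carry over. Pictures are saved under pics/ and viewed, at most 10 in all, crops included, and the job is handed in when it is done.

Besides the shell and the picture viewer there is one more tool, called after "Call:" in YAML: its name, and indented under it one key for each argument. drive_tool: Moves the arm, as the interface text tells. Its arguments: {"type":"object","properties":{"rows":{"type":"array","items":{"type":"array","items":{"type":"array","items":{"type":"number","minimum":-1,"maximum":1}}}}},"required":["rows"]}

```bash
mkdir -p pics; ls
cat > h.py <<'E'
from cell import env
import numpy as np, cv2
def w(p,at):
    P=np.array(p['pose']); return P[:3,:3]@np.array(at)+P[:3,3]
E
python3 - <<'E'
from h import *
s=env.state(); print({k:np.round(v,3).tolist() for k,v in s.items()})
ims=[]
for c in ['scene','top']:
    p=env.read_camera(c); cv2.imwrite(f'pics/{c}0.png',p['color'])
    print(c,np.round(p['pose'],3).tolist(),np.round(p['camera_matrix'],1).tolist(),[k for k in p])
    for n in ['rack','thin_clips','mid_clips','thick_clips','column_thin','column_mid','column_thick','screwdriver','pen']:
        for d in env.place_of(n,p)[:2]: print(n,round(d['score'],2),np.round(w(p,d['at']),1))
E
```

```text
pics
{'t': 0.0, 'joints': [1.01, 0.492, 1.559, 0.0, 1.092, -0.106], 'qvel': [-0.0, 0.0, 0.0, 0.001, 0.0, -0.0], 'tau': [0.001, -61.266, -25.818, 0.069, 0.048, -0.0], 'eef_pos': [274.411, 561.283, 233.062], 'tcp_rot': [-3.141, -0.0, 2.687], 'ft_force': [0.272, 0.35, -0.255], 'moment': [-0.007, 0.035, -0.038], 'grip_force': 0.0, 'opening': 1.0}
scene [[0.816, 0.317, -0.484, -106.178], [-0.579, 0.458, -0.675, -933.423], [0.008, 0.83, 0.558, 777.171], [0.0, 0.0, 0.0, 1.0]] [[491.0, 0.0, 324.2], [0.0, 491.0, 200.5], [0.0, 0.0, 1.0]] ['color', 'camera_matrix', 'pose', 'shot']
rack 0.62 [557.2 220.7   2.2]
thin_clips 0.88 [608.9 267.7  39. ]
mid_clips 0.97 [554.8 218.6  44.9]
thick_clips 0.92 [496.2 176.6  40.6]
thick_clips 0.74 [ 399.8 -259.8   -1.4]
column_thin 0.5 [612.  259.   39.8]
column_mid 0.57 [495.1 173.5  34.5]
column_mid 0.2 [ 405.8 -488.6    2.6]
column_thick 0.97 [553.5 -29.   17.9]
column_thick 0.43 [557.8 218.5  43.6]
screwdriver 0.82 [ 399.6 -257.7   -1.2]
screwdriver 0.39 [552.4 -30.4  19. ]
pen 0.7 [ 402.5 -485.6    2.9]
top [[0.005, 0.979, -0.205, 233.559], [-1.0, 0.006, 0.003, -95.208], [0.004, 0.205, 0.979, 1411.931], [0.0, 0.0, 0.0, 1.0]] [[429.6, 0.0, 321.1], [0.0, 429.6, 197.6], [0.0, 0.0, 1.0]] ['color', 'camera_matrix', 'pose', 'shot']
rack 0.68 [554.2 218.1  -1.5]
thin_clips 0.59 [605.3 262.8  39.3]
mid_clips 0.77 [550.6 219.5  37.4]
thick_clips 0.8 [497.4 169.2  41.2]
column_thin 0.58 [611.7 260.4  40.4]
column_thin 0.44 [555.6 217.8   1.8]
column_mid 0.86 [499.1 170.8  33.1]
column_thick 0.56 [552.8 -31.9  20.5]
screwdriver 0.75 [ 3.987e+02 -2.598e+02  1.000e-01]
pen 0.69 [ 4.047e+02 -4.833e+02  2.000e-01]
pen 0.25 [ 4.015e+02 -2.588e+02  2.000e-01]
```

View pics/scene0.png

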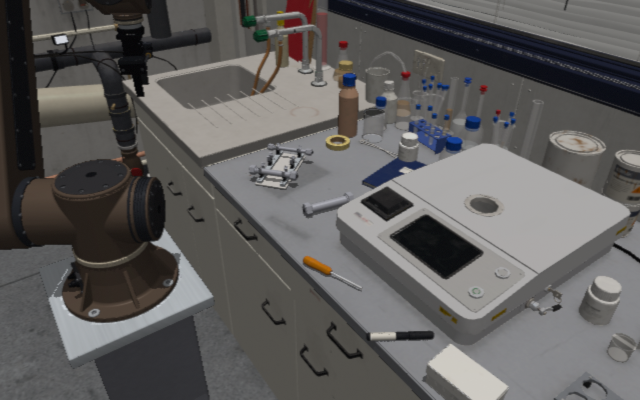

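View pics/top0.png

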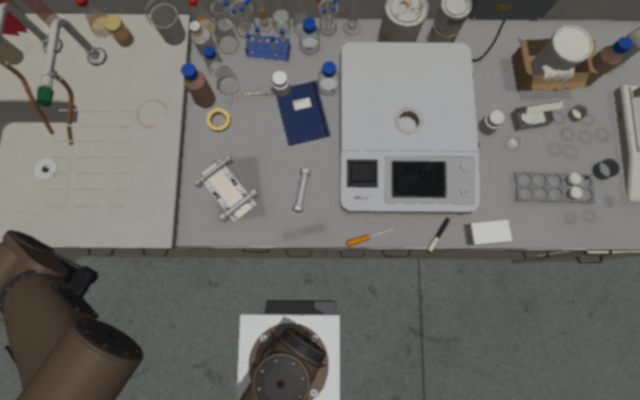

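The scene picture shows the rack at about (280,165), with the thick column on the bench at (330,205). The screwdriver (330,270) and pen (400,336) lie well away from both. The network positions from the two cameras agree, so I'll go above the rack for a closer look with the wrist camera.

```bash
cat >> h.py <<'E'
from scipy.spatial.transform import Rotation as R
def plan(target,yaw_deg,n,jaw,tilt=None,start=None):
    s=env.state(); p=np.array(s['eef_pos']); r=R.from_euler('xyz',s['tcp_rot'])
    t=np.array(target,float); rt=R.from_euler('xyz',[np.pi,0,np.radians(yaw_deg)])
    d=(t-p)/n; rv=(r.inv()*rt).as_rotvec()/n
    print('dist/row',round(np.linalg.norm(d),1),'deg/row',round(np.degrees(np.linalg.norm(rv)),1))
    for i in range(n):
        print([float(x) for x in np.round(np.r_[r.inv().apply(d)/250,rv/np.pi,jaw],3)])
        r=r*R.from_rotvec(rv)
E
python3 -c "
from h import *
p=env.read_camera('wrist');print(np.round(p['pose'],3).tolist(),p['camera_matrix'].tolist())
plan([510,185,233],129.7,9,.6)"
```

```text
[[0.439, -0.862, -0.255, 203.087], [0.899, 0.42, 0.125, 597.342], [-0.0, -0.284, 0.959, 384.755], [0.0, 0.0, 0.0, 1.0]] [[296.53675180325894, 0.0, 322.6543884652394], [0.0, 296.53675180325894, 199.48005275158755], [0.0, 0.0, 1.0]]
dist/row 49.3 deg/row 2.7
[-0.168, -0.104, 0.0, 0.0, -0.0, 0.015, 0.6]
[-0.172, -0.096, 0.0, 0.0, -0.0, 0.015, 0.6]
[-0.177, -0.088, 0.0, 0.0, -0.0, 0.015, 0.6]
[-0.181, -0.08, 0.0, 0.0, -0.0, 0.015, 0.6]
[-0.184, -0.071, 0.0, 0.0, -0.0, 0.015, 0.6]
[-0.187, -0.062, 0.0, 0.0, -0.0, 0.015, 0.6]
[-0.19, -0.054, 0.0, 0.0, -0.0, 0.015, 0.6]
[-0.192, -0.045, 0.0, 0.0, -0.0, 0.015, 0.6]
[-0.194, -0.036, 0.0, 0.0, -0.0, 0.015, 0.6]
```

Call:
drive_tool:
  rows:
    - [[-0.168,-0.104,0,0,0,0.015,0.6],[-0.172,-0.096,0,0,0,0.015,0.6],[-0.177,-0.088,0,0,0,0.015,0.6],[-0.181,-0.08,0,0,0,0.015,0.6],[-0.184,-0.071,0,0,0,0.015,0.6]]

```text
t: 1.68
eef_pos: [406.3, 351.0, 233.8]
tcp_rot: [3.141, 0.0, 2.45]
ft_force: [0.2, 0.4, 0.0]
opening: 0.607
grip_force: 0.0
```

Call:
drive_tool:
  rows:
    - [[-0.187,-0.062,0,0,0,0.015,0.6],[-0.19,-0.054,0,0,0,0.015,0.6],[-0.192,-0.045,0,0,0,0.015,0.6],[-0.194,-0.036,0,0,0,0.015,0.6],[0,0,0,0,0,0,0.6]]

```text
t: 2.3
eef_pos: [511.3, 182.5, 233.6]
tcp_rot: [3.141, 0.0, 2.259]
ft_force: [0.6, 0.2, 0.2]
opening: 0.599
grip_force: 0.0
```

Run:
```python
from h import *
s=env.state(); print({k:np.round(s[k],3).tolist() for k in ['t','joints','eef_pos','tcp_rot','opening']})
p=env.read_camera('wrist'); cv2.imwrite('pics/w1.png',p['color'])
import pickle; pickle.dump(p,open('w1.pkl','wb'))
for n in ['rack','thin_clips','mid_clips','thick_clips','column_thin','column_mid','column_thick']:
    for d in env.place_of(n,p)[:1]: print(n,round(d['score'],2),np.round(w(p,d['at']),1))
```

```text
{'t': 2.3, 'joints': [0.221, 0.375, 1.761, -0.0, 1.006, -0.466], 'eef_pos': [511.335, 182.544, 233.575], 'tcp_rot': [3.141, 0.0, 2.259], 'opening': 0.599}
rack 0.74 [554.7 218.   -1. ]
thin_clips 0.8 [609.1 266.9  41.5]
mid_clips 0.56 [557.2 218.5  42.7]
column_thin 0.76 [609.7 259.7  43.5]
column_mid 0.56 [499.5 174.   36.1]
```

View pics/w1.png

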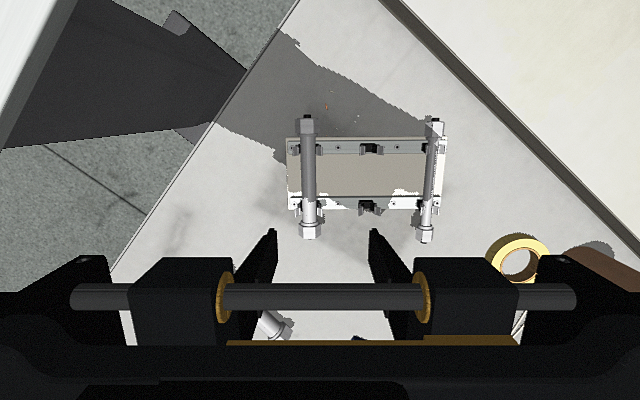

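The wrist view shows the rack at pixels (285–447, 112–245). The mid column stands at u≈308, the thin column at u≈432, and the empty clips at u≈370. I'll enlarge a crop for pixel measurement.

Run:
```python
import cv2
a=cv2.imread('pics/w1.png')[105:250,275:460]; cv2.imwrite('pics/w1c.png',cv2.resize(a,None,fx=4,fy=4,interpolation=cv2.INTER_CUBIC))
```

```text
(no output)
```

View pics/w1c.png

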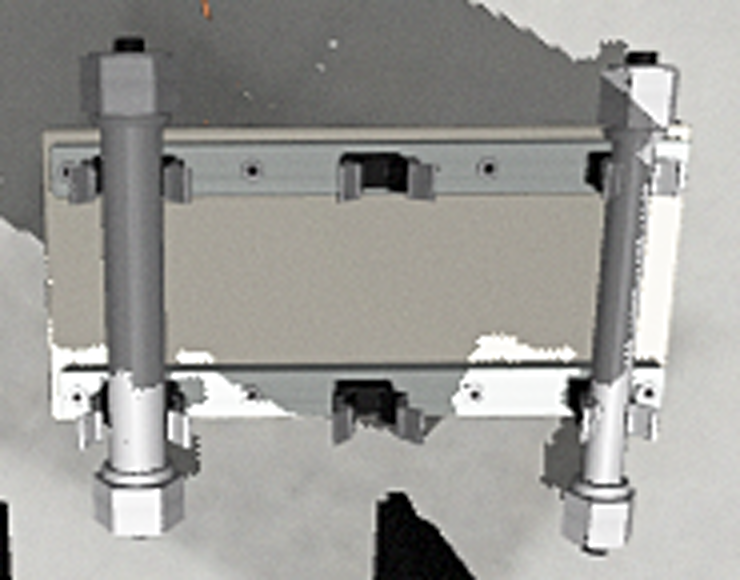

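```bash
cat >> h.py <<'E'
def pix(p,u,v,z):
    K=np.array(p['camera_matrix']);P=np.array(p['pose'])
    d=P[:3,:3]@np.array([(u-K[0,2])/K[0,0],-(v-K[1,2])/K[1,1],-1]); return P[:3,3]+d*(z-P[2,3])/d[2]
E
python3 - <<'E'
from h import *
import pickle; p=pickle.load(open('w1.pkl','rb'))
f=lambda x,y,z: pix(p,x/4+275,y/4+105,z)[:2]
C=[f(44,130,8),f(690,127,8),f(666,414,8),f(50,416,8)]
for i in range(4): print(np.round(C[i],1), round(np.linalg.norm(C[i]-C[i-1]),1))
print('centre',np.mean(C,0)); 
def ang(a,b): d=b-a; return np.degrees(np.arctan2(d[1],d[0]))
print('y dir',ang(C[0],C[1]),ang(C[3],C[2]),'x dir',ang(C[0],C[3]),ang(C[1],C[2]))
for n,z,pts in [('mid',35,[(132.5,130),(137.5,450),(120,52),(137,536)]),('thin',40,[(633,140),(603,470),(640,58),(597,550)]),('clipmid',52,[(386,175),(379,420)])]:
    q=[f(*a,z) for a in pts]; print(n,np.round(q,1).tolist(),'dir',ang(q[0],q[1]), 'mean ends',np.mean(q[-2:],0),np.linalg.norm(q[-1]-q[-2]))
    c=np.mean(C,0)
    for a in q:
        for yw in [-50.3]:
            print('  rack', np.round(R.from_euler('z',-yw,degrees=True).apply([*(a-c),0])[:2],1))
print(p['pose'][:3,3])
E
```

```text
[445.5 192.1] 93.9
[600.4 320.8] 201.4
[662.7 250.1] 94.2
[504.1 118.8] 205.9
centre [553.16366492 220.44652363]
y dir 39.70988374933574 39.64417349026494 x dir -51.34256615153481 -48.570187788252134
mid [[466.4, 212.2], [529.0, 136.3], [450.0, 227.0], [547.2, 113.4]] dir -50.438598069757944 mean ends [498.60540951 170.18535141] 149.4672331249074
  rack [-49.1 -72.1]
  rack [ 49.3 -72.3]
  rack [-70.9 -75.2]
  rack [ 78.5 -73. ]
thin [[578.6, 301.4], [643.7, 224.5], [563.9, 318.7], [661.5, 204.1]] dir -49.76192012469724 mean ends [612.6680209  261.38495486] 150.5174739872371
  rack [-46.1  71.3]
  rack [54.7 72.2]
  rack [-68.7  71. ]
  rack [81.8 72.9]
clipmid [[528.3, 249.0], [575.0, 194.3]] dir -49.5151204808679 mean ends [551.6179916  221.69158392] 71.91469512588772
  rack [-37.9  -0.9]
  rack [34.   0.1]
[460.97803744 245.20812575 384.63308706]
```

```bash
python3 -c "
from h import *
plan([500.3,171.1,36],129.75,5,.6)"
```

```text
dist/row 39.7 deg/row 0.0
[-0.004, -0.013, 0.158, 0.0, -0.0, -0.0, 0.6]
[-0.004, -0.013, 0.158, 0.0, -0.0, -0.0, 0.6]
[-0.004, -0.013, 0.158, 0.0, -0.0, -0.0, 0.6]
[-0.004, -0.013, 0.158, 0.0, -0.0, -0.0, 0.6]
[-0.004, -0.013, 0.158, 0.0, -0.0, -0.0, 0.6]
```

Call:
drive_tool:
  rows:
    - [[-0.004,-0.013,0.158,0,0,0,0.6],[-0.004,-0.013,0.158,0,0,0,0.6],[-0.004,-0.013,0.158,0,0,0,0.6],[-0.004,-0.013,0.158,0,0,-0.001,0.6],[-0.004,-0.013,0.158,0,0,-0.001,0.6]]

```text
t: 3.32
eef_pos: [500.5, 171.1, 35.1]
tcp_rot: [3.141, 0.0, 2.27]
ft_force: [1.0, -0.4, -0.3]
opening: 0.599
grip_force: 0.0
```

Call:
drive_tool:
  rows:
    - [[0,0,0,0,0,0,0.6],[0,0,0,0,0,0,0.1],[0,0,0,0,0,0,0.1],[0,0,0,0,0,0,0.1],[0,0,0,0,0,0,0.1]]

```text
t: 3.95
eef_pos: [500.8, 170.8, 36.8]
tcp_rot: [3.141, 0.0, 2.269]
ft_force: [-0.2, -0.3, -0.4]
opening: 0.235
grip_force: 0.0
```

Call:
drive_tool:
  rows:
    - [[0,0,0,0,0,0,0],[0,0,0,0,0,0,0],[0,0,0,0,0,0,0]]

```text
t: 4.32
eef_pos: [499.3, 170.2, 36.3]
tcp_rot: [-3.139, -0.001, 2.269]
ft_force: [-5.9, -4.1, 6.1]
opening: 0.179
grip_force: 30.0
```

Call:
drive_tool:
  rows:
    - [[0,0,-0.04,0,0,0,0],[0,0,-0.08,0,0,0,0],[0,0,-0.08,0,0,0,0],[0,0,0,0,0,0,0]]

```text
t: 4.82
eef_pos: [501.4, 170.9, 87.6]
tcp_rot: [3.139, 0.001, 2.269]
ft_force: [-0.2, -0.7, -2.6]
opening: 0.182
grip_force: 30.0
```

Run:
```python
from h import *
import pickle
s=env.state(); print({k:np.round(s[k],3).tolist() for k in ['t','joints','eef_pos','tcp_rot','opening','ft_force','moment']})
p=env.read_camera('wrist'); cv2.imwrite('pics/w2.png',p['color']); pickle.dump(p,open('w2.pkl','wb'))
a=p['color'][100:300,220:460]; cv2.imwrite('pics/w2c.png',cv2.resize(a,None,fx=3,fy=3,interpolation=cv2.INTER_CUBIC))
```

```text
{'t': 4.825, 'joints': [0.204, 0.559, 1.935, 0.0, 0.644, -0.495], 'eef_pos': [501.397, 170.939, 87.611], 'tcp_rot': [3.139, 0.001, 2.269], 'opening': 0.182, 'ft_force': [-0.154, -0.688, -2.555], 'moment': [-0.081, -0.02, 0.062]}
```

View pics/w2c.png

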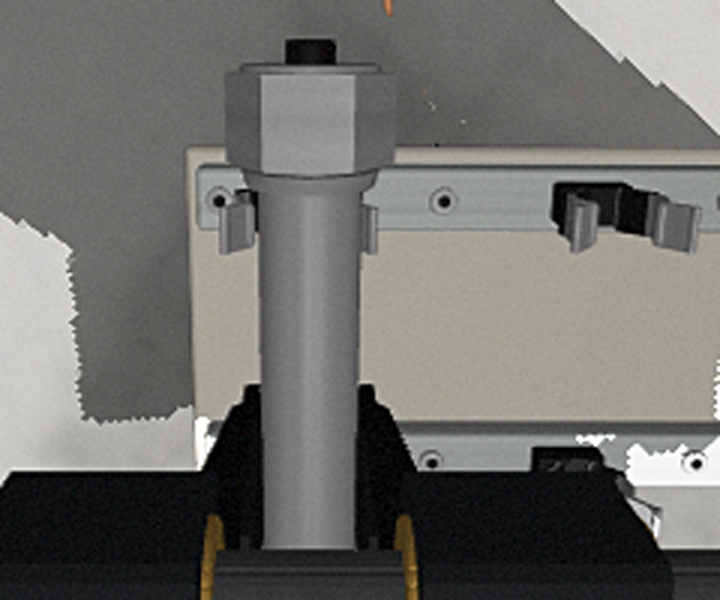

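Run:
```python
from h import *
import pickle; p=pickle.load(open('w2.pkl','rb'))
c=np.array([553.2,220.4]); th=np.radians(-50.27); ux=np.array([np.cos(th),np.sin(th)]); uy=np.array([-ux[1],ux[0]])
def f(x,y,z): a=pix(p,x/3+220,y/3+100,z)[:2]-c; return np.round([a@ux,a@uy],1)
s=env.state(); t=np.array(s['eef_pos'][:2])-c; print('tcp',t@ux,t@uy)
print('tube',[f(a,b,86.5) for a,b in [(309,240),(309.5,500),(260,240),(358,240)]],'nut far',f(310,65,92), f(310,178,86.5))
print('thick',f(219,250,56),f(378,250,56),'mid',f(568,248,54),f(697,248,54))
print('plate left',f(190,150,8),f(197,420,8))
print('holes',[f(*a,12) for a in [(219,201),(444,201),(432,463),(695,463)]])
```

```text
tcp 4.725857910509911 -71.91443373329922
tube [array([-40.9, -70.6]), array([ 10. , -70.2]), array([-40.9, -79.2]), array([-41., -62.])] nut far [-70.7 -70.6] [-51.8 -70.5]
thick [-31.7 -89.4] [-31.9 -55.9] mid [-32.1 -15.2] [-32.2  12.3]
plate left [ -46.6 -101. ] [  29.  -101.4]
holes [array([-34.1, -93.4]), array([-34.4, -35.5]), array([ 40.1, -35.2]), array([39.8, 38.9])]
```

```bash
cat >> h.py <<'E'
c0=np.array([553.2,220.4]); th=np.radians(-50.27); ux=np.array([np.cos(th),np.sin(th)]); uy=np.array([-ux[1],ux[0]])
def rk(x,y,z): return [*(c0+x*ux+y*uy),z]
def where():
    s=env.state(); t=np.array(s['eef_pos'])[:2]-c0; print('rack',round(t@ux,1),round(t@uy,1),s['eef_pos'][2],np.degrees(s['tcp_rot'][2]))
E
python3 -c "
from h import *
plan(rk(2.7,-2.2,87),129.75,2,0)"
```

```text
dist/row 34.9 deg/row 0.1
[0.003, 0.139, -0.0, 0.0, 0.0, 0.001, 0.0]
[0.004, 0.139, -0.001, 0.0, 0.0, 0.001, 0.0]
```

Call:
drive_tool:
  rows:
    - [[0.003,0.139,0,0,0,0.001,0],[0.004,0.139,0,0,0,0.001,0],[0,0,0,0,0,0,0],[0,0,0.08,0,0,0,0],[0,0,0,0,0,0,0]]

```text
t: 5.5
eef_pos: [551.3, 215.9, 64.5]
tcp_rot: [-3.138, -0.002, 2.263]
ft_force: [-0.2, -0.2, -1.5]
opening: 0.183
grip_force: 30.0
```

Run:
```python
from h import *
where()
p=env.read_camera('wrist'); a=p['color'][100:300,220:460]; cv2.imwrite('pics/w3c.png',cv2.resize(a,None,fx=3,fy=3,interpolation=cv2.INTER_CUBIC))
import pickle; pickle.dump(p,open('w3.pkl','wb'))
```

```text
rack 2.2 -4.3 64.50321730159102 129.64043061490284
```

View pics/w3c.png

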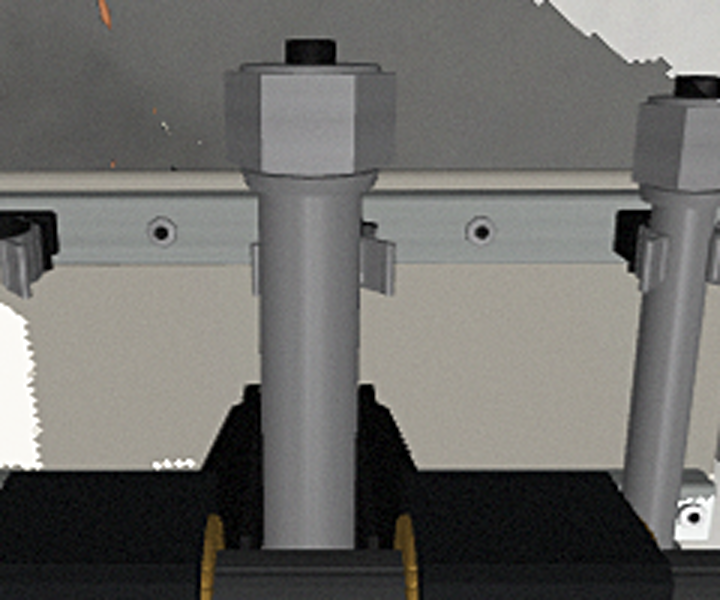

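The held tube is centred at x≈309 in the crop. The mid clip's outer edges (252 and 396) centre at 324, so the tube must go about 2.8 mm in +y. First I'll let the arm settle.

Call:
drive_tool:
  rows:
    - [[0,0,0,0,0,0,0],[0,0,0,0,0,0,0]]

```text
t: 5.8
eef_pos: [552.9, 216.5, 66.7]
tcp_rot: [3.141, 0.0, 2.263]
ft_force: [-0.5, -0.1, -1.9]
opening: 0.181
grip_force: 30.0
```

```bash
python3 -c "
from h import *
where()"
```

```text
rack 2.8 -2.7 66.7119163390336 129.636335241861
```

Call:
drive_tool:
  rows:
    - [[0,0.004,0.02,0,0,0,0],[0,0,0.02,0,0,0,0],[0,0,0.02,0,0,0,0],[0,0,0.016,0,0,0,0]]

```text
t: 6.3
eef_pos: [554.0, 217.3, 47.7]
tcp_rot: [3.14, 0.001, 2.263]
ft_force: [-1.4, -1.1, 7.2]
opening: 0.185
grip_force: 30.0
```

Call:
drive_tool:
  rows:
    - [[0,0,0.012,0,0,0,0],[0,0,0.012,0,0,0,0],[0,0,0,0,0,0,0]]

```text
t: 6.68
eef_pos: [553.6, 217.3, 41.2]
tcp_rot: [3.141, 0.0, 2.263]
ft_force: [0.1, -0.7, 4.6]
opening: 0.181
grip_force: 30.0
```

Call:
drive_tool:
  rows:
    - [[0,0,0.012,0,0,0,0],[0,0,0.008,0,0,0,0],[0,0,0,0,0,0,0]]

```text
t: 7.05
eef_pos: [554.0, 217.1, 39.3]
tcp_rot: [3.14, 0.001, 2.263]
ft_force: [-9.8, -6.8, 39.5]
opening: 0.181
grip_force: 30.0
```

Call:
drive_tool:
  rows:
    - [[0,0,-0.02,0,0,0,0.5],[0,0,0,0,0,0,0.5],[0,0,0,0,0,0,0.5]]

```text
t: 7.42
eef_pos: [553.4, 217.3, 40.6]
tcp_rot: [-3.141, -0.0, 2.263]
ft_force: [0.1, -0.4, 0.1]
opening: 0.44
grip_force: 0.0
```

Call:
drive_tool:
  rows:
    - [[0,0,-0.06,0,0,0,0.5],[0,0,-0.15,0,0,0,0.5],[0,0,-0.2,0,0,0,0.6],[0,0,-0.15,0,0,0,0.6],[0,0,0,0,0,0,0.6]]

```text
t: 8.05
eef_pos: [554.5, 217.6, 184.7]
tcp_rot: [3.136, 0.002, 2.263]
ft_force: [0.2, 0.8, -0.3]
opening: 0.6
grip_force: 0.0
```

Run:
```python
from h import *
where()
p=env.read_camera('wrist'); a=p['color'][100:300,220:460]
import pickle; pickle.dump(p,open('w4.pkl','wb'))
for n in ['rack','mid_clips','thick_clips','column_mid','column_thin','column_thick']:
    for d in env.place_of(n,p)[:1]: print(n,round(d['score'],2),np.round(w(p,d['at']),1))
b=p['color'][:,60:560]; b=cv2.resize(b,None,fx=1,fy=1)
cv2.imwrite('pics/w4c.png',np.vstack([cv2.resize(p['color'][130:270,200:460],None,fx=3,fy=3,interpolation=cv2.INTER_CUBIC)]))
plan([553,-30,200],172,6,.6)
```

```text
rack 3.0 -0.8 184.6873708044489 129.64836811486538
rack 0.58 [557.4 217.4   1.4]
mid_clips 0.97 [554.5 219.4  45.9]
thick_clips 0.9 [500.6 175.2  36.5]
column_mid 0.65 [553.1 223.   39.8]
column_thin 0.95 [611.  259.   43.3]
dist/row 41.3 deg/row 7.1
[-0.127, -0.105, -0.013, -0.0, -0.0, -0.039, 0.6]
[-0.113, -0.12, -0.013, -0.0, -0.0, -0.039, 0.6]
[-0.097, -0.133, -0.013, -0.0, -0.0, -0.039, 0.6]
[-0.08, -0.144, -0.013, -0.0, -0.0, -0.039, 0.6]
[-0.062, -0.153, -0.013, -0.0, -0.0, -0.039, 0.6]
[-0.043, -0.159, -0.013, -0.0, -0.0, -0.039, 0.6]
```

View pics/w4c.png

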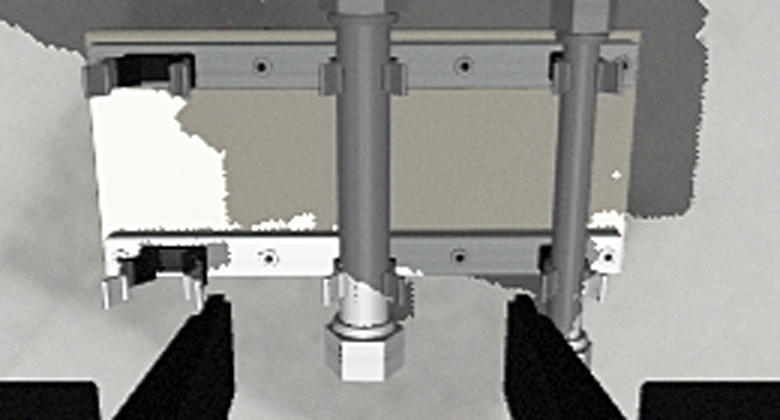

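The mid column (crop x≈363) sits centred between the lips of both its clips. Next is the thick column, whose yaw in the top view is about −13°.

Run:
```python
from h import *
plan([553,-30,200],167,5,.6)
```

```text
dist/row 49.6 deg/row 7.5
[-0.152, -0.126, -0.016, -0.0, -0.0, -0.042, 0.6]
[-0.134, -0.145, -0.016, -0.0, -0.0, -0.042, 0.6]
[-0.114, -0.161, -0.016, -0.0, -0.0, -0.042, 0.6]
[-0.092, -0.175, -0.016, -0.0, -0.0, -0.042, 0.6]
[-0.069, -0.185, -0.016, -0.0, -0.0, -0.042, 0.6]
```

Run:
```python
from h import *
plan([490,-16,200],167,5,.6)
```

```text
dist/row 48.5 deg/row 7.5
[-0.111, -0.158, -0.016, -0.0, -0.0, -0.042, 0.6]
[-0.09, -0.171, -0.016, -0.0, -0.0, -0.042, 0.6]
[-0.067, -0.181, -0.016, -0.0, -0.0, -0.042, 0.6]
[-0.043, -0.189, -0.016, -0.0, -0.0, -0.042, 0.6]
[-0.018, -0.192, -0.016, -0.0, -0.0, -0.042, 0.6]
```

Call:
drive_tool:
  rows:
    - [[-0.111,-0.158,-0.016,0,0,-0.042,0.6],[-0.09,-0.171,-0.016,0,0,-0.042,0.6],[-0.067,-0.181,-0.016,0,0,-0.042,0.6],[-0.043,-0.189,-0.016,0,0,-0.042,0.6],[-0.018,-0.192,-0.016,0,0,-0.042,0.6]]

```text
t: 9.02
eef_pos: [490.5, -17.4, 200.8]
tcp_rot: [3.142, -0.001, 2.927]
ft_force: [0.9, -0.1, -0.4]
opening: 0.597
grip_force: 0.0
```

Call:
drive_tool:
  rows:
    - [[0,0,0,0,0,0,0.6],[0,0,0,0,0,0,0.6]]

```text
t: 9.28
eef_pos: [491.2, -15.9, 200.8]
tcp_rot: [3.141, -0.001, 2.92]
ft_force: [0.3, -0.1, -0.7]
opening: 0.599
grip_force: 0.0
```

Run:
```python
from h import *
p=env.read_camera('wrist')
import pickle; pickle.dump(p,open('w5.pkl','wb'))
for n in ['column_thick']:
    for d in env.place_of(n,p)[:1]: print(n,round(d['score'],2),np.round(w(p,d['at']),1))
cv2.imwrite('pics/w5c.png',cv2.resize(p['color'][70:330,200:460],None,fx=2.3,fy=2.3,interpolation=cv2.INTER_CUBIC))
```

```text
column_thick 0.82 [548.6 -30.9  18.3]
```

View pics/w5c.png

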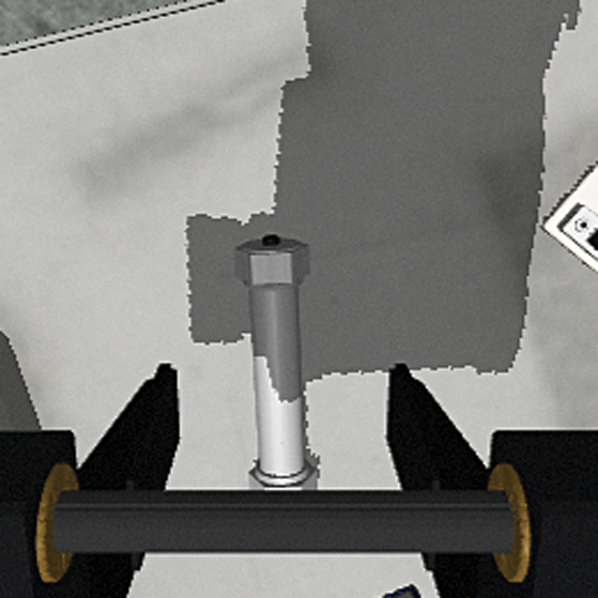

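Run:
```python
from h import *
import pickle; p=pickle.load(open('w5.pkl','rb'))
f=lambda x,y,z: pix(p,x/2.3+200,y/2.3+70,z)
a,b=f(274.5,300,16.5),f(280.5,460,16.5); print(a,b,np.degrees(np.arctan2(*(a-b)[1::-1])))
n1,n2=f(274,285,20),f(281,472,20); print('tube ends',n1,n2,np.linalg.norm(n1-n2),(n1+n2)/2)
print('width',np.linalg.norm(f(249,300,16.5)-f(300,300,16.5)))
```

```text
[510.74699633 -23.53638965  16.5       ] [601.31782246 -40.73779814  16.5       ] 169.2463365349272
tube ends [501.9725408  -21.76105207  20.        ] [606.63009488 -41.64200956  20.        ] 106.52913262849299 [554.30131784 -31.70153082  20.        ]
width 26.1834271472713
```

Run:
```python
from h import *
plan([553.8,-33,22],169.3,5,.6)
```

```text
dist/row 38.0 deg/row 0.4
[-0.052, -0.003, 0.143, 0.0, -0.0, -0.002, 0.6]
[-0.052, -0.003, 0.143, 0.0, -0.0, -0.002, 0.6]
[-0.052, -0.004, 0.143, 0.0, -0.0, -0.002, 0.6]
[-0.052, -0.004, 0.143, 0.0, -0.0, -0.002, 0.6]
[-0.052, -0.004, 0.143, 0.0, -0.0, -0.002, 0.6]
```

Call:
drive_tool:
  rows:
    - [[-0.072,-0.003,0.143,0,0,-0.002,0.6],[-0.072,-0.003,0.143,0,0,-0.002,0.6],[-0.06,-0.004,0.143,0,0,-0.002,0.6],[-0.036,-0.004,0.143,0,0,-0.002,0.6],[-0.02,-0.004,0.14,0,0,-0.002,0.6]]

```text
t: 10.0
eef_pos: [554.4, -32.9, 21.5]
tcp_rot: [3.141, -0.0, 2.955]
ft_force: [0.0, -0.1, -0.6]
opening: 0.597
grip_force: 0.0
```

Call:
drive_tool:
  rows:
    - [[0,0,0,0,0,0,0.6],[0,0,0,0,0,0,0.6],[0,0,0,0,0,0,0],[0,0,0,0,0,0,0],[0,0,0,0,0,0,0]]

```text
t: 10.62
eef_pos: [553.9, -33.9, 23.4]
tcp_rot: [3.141, 0.0, 2.954]
ft_force: [-0.8, 0.3, -0.4]
opening: 0.343
grip_force: 0.0
```

Call:
drive_tool:
  rows:
    - [[0,0,0,0,0,0,0],[0,0,0,0,0,0,0],[0,0,0,0,0,0,0]]

```text
t: 11.0
eef_pos: [553.9, -33.9, 23.3]
tcp_rot: [3.141, 0.0, 2.954]
ft_force: [-0.6, 3.3, 3.7]
opening: 0.253
grip_force: 30.0
```

Call:
drive_tool:
  rows:
    - [[0,0,-0.1,0,0,0,0],[0,0,-0.2,0,0,0,0],[0,0,0,0,0,0,0]]

```text
t: 11.38
eef_pos: [555.0, -34.3, 100.7]
tcp_rot: [3.142, 0.005, 2.954]
ft_force: [-1.1, 0.3, -3.6]
opening: 0.254
grip_force: 30.0
```

Run:
```python
from h import *
where()
plan(rk(2.7,-73.6,98),129.75,5,0)
```

```text
rack 197.0 -161.4 100.68272964259785 169.23861754159873
dist/row 42.7 deg/row 7.9
[0.075, 0.153, 0.002, 0.0, 0.0, 0.044, 0.0]
[0.096, 0.141, 0.002, 0.0, 0.0, 0.044, 0.0]
[0.114, 0.127, 0.002, 0.0, 0.0, 0.044, 0.0]
[0.13, 0.11, 0.002, 0.0, 0.0, 0.044, 0.0]
[0.144, 0.091, 0.002, 0.0, 0.0, 0.044, 0.0]
```

Call:
drive_tool:
  rows:
    - [[0.075,0.153,0.002,0,0,0.044,0],[0.096,0.141,0.002,0,0,0.044,0],[0.114,0.127,0.002,0,0,0.044,0],[0.13,0.11,0.002,0,0,0.044,0],[0.144,0.091,0.002,0,0,0.044,0]]

```text
t: 12.0
eef_pos: [496.4, 172.5, 94.3]
tcp_rot: [-3.14, -0.001, 2.258]
ft_force: [0.0, 0.0, -3.4]
opening: 0.255
grip_force: 30.0
```

Call:
drive_tool:
  rows:
    - [[0,0,0,0,0,0,0],[0,0,0,0,0,0,0],[0,0,0,0,0,0,0]]

```text
t: 12.38
eef_pos: [497.6, 170.6, 95.2]
tcp_rot: [-3.141, -0.0, 2.262]
ft_force: [0.1, -0.3, -3.7]
opening: 0.255
grip_force: 30.0
```

Run:
```python
from h import *
where()
p=env.read_camera('wrist'); cv2.imwrite('pics/w6c.png',cv2.resize(p['color'][100:300,220:460],None,fx=3,fy=3,interpolation=cv2.INTER_CUBIC))
import pickle; pickle.dump(p,open('w6.pkl','wb'))
plan(rk(2.7,-73.6,90),129.75,1,0)
```

```text
rack 2.8 -74.6 95.21594906517451 129.62219899755334
dist/row 5.4 deg/row 0.1
[0.001, 0.004, 0.021, -0.0, -0.0, -0.001, 0.0]
```

View pics/w6c.png

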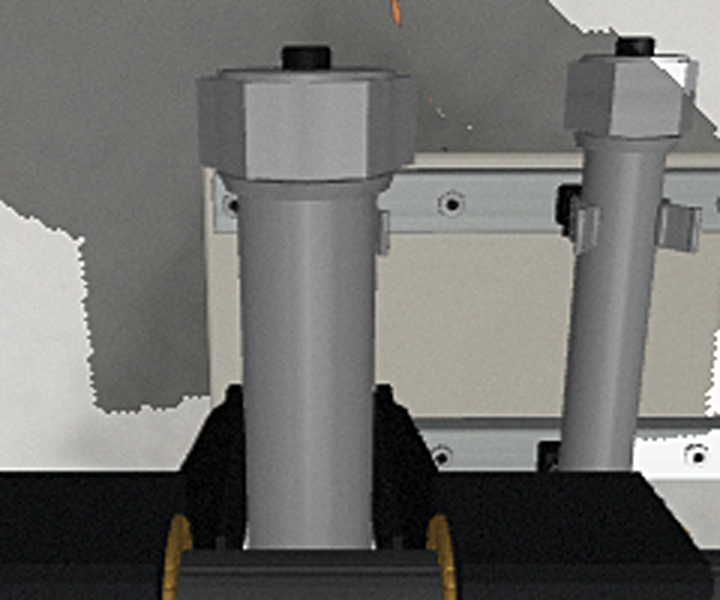

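Run:
```python
from h import *
import pickle; p=pickle.load(open('w4.pkl','rb'))
def f(x,y,z): a=pix(p,x/3+200,y/3+130,z)[:2]-c0; return np.round([a@ux,a@uy],1)
print('mid nut inner',f(363,12,52.5),f(363,342,52.5),'nut outer',f(363,380,45),'clip front top/bot',f(400,95,48),f(400,318,48), 'plate',f(300,33,8),f(300,275,8))
```

```text
mid nut inner [-56.9  -0.7] [55.5 -0.9] nut outer [74. -1.] clip front top/bot [-30.1  11.3] [48.4 12.1] plate [-46.2 -23.6] [ 47.5 -25.7]
```

Call:
drive_tool:
  rows:
    - [[0,0.004,0.04,0,0,0,0],[0,0,0.06,0,0,0,0],[0,0,0.02,0,0,0,0],[0,0,0.02,0,0,0,0],[0,0,0.016,0,0,0,0]]

```text
t: 13.05
eef_pos: [498.3, 172.0, 57.0]
tcp_rot: [3.141, 0.0, 2.263]
ft_force: [-3.4, -2.0, 7.3]
opening: 0.257
grip_force: 30.0
```

Call:
drive_tool:
  rows:
    - [[0,0,0.012,0,0,0,0],[0,0,0.012,0,0,0,0],[0,0,0,0,0,0,0]]

```text
t: 13.42
eef_pos: [497.8, 172.0, 49.7]
tcp_rot: [-3.14, -0.001, 2.263]
ft_force: [0.9, -1.3, -14.3]
opening: 0.254
grip_force: 30.0
```

Call:
drive_tool:
  rows:
    - [[0,0,0.012,0,0,0,0],[0,0,0.012,0,0,0,0],[0,0,0,0,0,0,0]]

```text
t: 13.8
eef_pos: [497.8, 172.0, 46.3]
tcp_rot: [-3.142, 0.0, 2.263]
ft_force: [-9.4, -4.4, 21.1]
opening: 0.257
grip_force: 30.0
```

Call:
drive_tool:
  rows:
    - [[0,0,0.012,0,0,0,0],[0,0,0.004,0,0,0,0],[0,0,0,0,0,0,0]]

```text
t: 14.18
eef_pos: [498.1, 171.7, 43.7]
tcp_rot: [3.141, 0.001, 2.263]
ft_force: [-12.9, -8.7, 41.5]
opening: 0.252
grip_force: 30.0
```

Call:
drive_tool:
  rows:
    - [[0,0,-0.012,0,0,0,0.5],[0,0,0,0,0,0,0.5],[0,0,0,0,0,0,0.5],[0,0,-0.06,0,0,0,0.5],[0,0,-0.15,0,0,0,0.5]]

```text
t: 14.8
eef_pos: [497.7, 172.0, 96.2]
tcp_rot: [-3.139, -0.001, 2.263]
ft_force: [0.2, 0.4, 0.0]
opening: 0.494
grip_force: 0.0
```

Call:
drive_tool:
  rows:
    - [[0.05,0.05,-0.2,0,0,0,0.6],[0.1,0.05,-0.2,0,0,0,0.6],[0,0,0,0,0,0,0.6],[0,0,0,0,0,0,0.6]]

```text
t: 15.3
eef_pos: [493.1, 216.7, 196.1]
tcp_rot: [-3.141, -0.0, 2.263]
ft_force: [-0.5, 0.0, -0.2]
opening: 0.597
grip_force: 0.0
```

Run:
```python
from h import *
where()
p=env.read_camera('wrist')
import pickle; pickle.dump(p,open('w7.pkl','wb'))
for n in ['rack','mid_clips','thick_clips','column_mid','column_thin','column_thick']:
    for d in env.place_of(n,p)[:1]: print(n,round(d['score'],2),np.round(w(p,d['at']),1))
cv2.imwrite('pics/w7c.png',cv2.resize(p['color'][90:260,220:480],None,fx=3,fy=3,interpolation=cv2.INTER_CUBIC))
```

```text
rack -35.6 -48.5 196.1134524301253 129.668087817755
rack 0.57 [556.7 216.3   1.6]
mid_clips 0.83 [556.5 218.8  43. ]
thick_clips 0.7 [498.3 177.6  38.5]
column_mid 0.77 [552.1 222.4  40. ]
column_thin 0.95 [612.  258.5  42.2]
```

View pics/w7c.png

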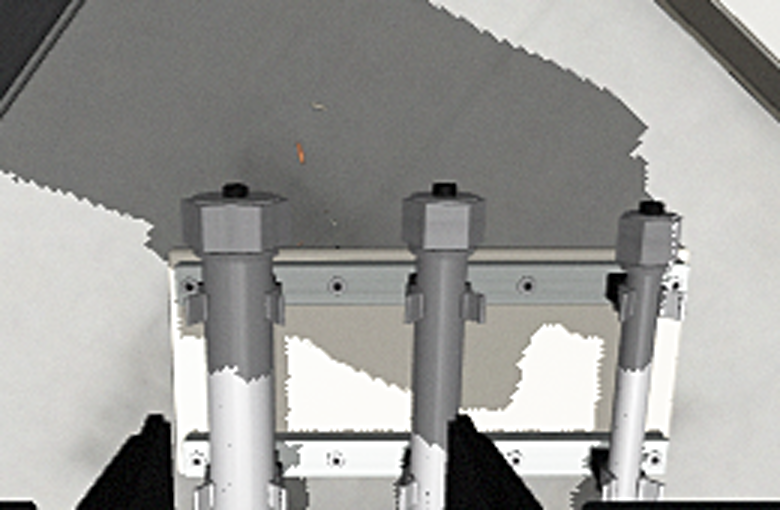

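All three columns sit between their clip lips: thick at crop x≈240, mid at 440, thin at 640. As a final check I'll press lightly on the thick tube near each clip with closed fingers and read the contact height, which should be about 71.5.

Run:
```python
from h import *
plan(rk(-18,-73.6,85),129.75,3,0)
```

```text
dist/row 38.2 deg/row 0.1
[-0.023, -0.033, 0.147, -0.0, -0.0, -0.0, 0.0]
[-0.023, -0.034, 0.147, -0.0, -0.0, -0.0, 0.0]
[-0.023, -0.034, 0.147, -0.0, -0.0, -0.0, 0.0]
```

Call:
drive_tool:
  rows:
    - [[-0.035,-0.05,0,0,0,0,0],[-0.034,-0.051,0,0,0,0,0],[0,0,0.14,0,0,0,0],[0,0,0.15,0,0,0,0],[0,0,0.15,0,0,0,0]]

```text
t: 16.27
eef_pos: [484.9, 186.5, 85.5]
tcp_rot: [3.141, 0.0, 2.262]
ft_force: [0.3, 0.6, 0.0]
opening: 0.132
grip_force: 0.0
```

Call:
drive_tool:
  rows:
    - [[0,0,0.02,0,0,0,0],[0,0,0.02,0,0,0,0],[0,0,0.02,0,0,0,0],[0,0,0.008,0,0,0,0],[0,0,0,0,0,0,0]]

```text
t: 16.9
eef_pos: [485.7, 187.6, 71.3]
tcp_rot: [3.139, 0.001, 2.263]
ft_force: [-5.0, -2.6, 19.8]
opening: 0.004
grip_force: 10.0
```

Call:
drive_tool:
  rows:
    - [[0,0,-0.06,0,0,0,0],[-0.144,0,0,0,0,0,0],[0,0,0.02,0,0,0,0],[0,0,0.02,0,0,0,0],[0,0,0.02,0,0,0,0]]

```text
t: 17.52
eef_pos: [507.9, 160.3, 70.7]
tcp_rot: [3.141, 0.0, 2.264]
ft_force: [-17.1, -6.1, 79.4]
opening: 0.006
grip_force: 39.3
```

Call:
drive_tool:
  rows:
    - [[0,0,0,0,0,0,0],[0,0,0,0,0,0,0]]

```text
t: 17.77
eef_pos: [507.8, 160.3, 71.1]
tcp_rot: [3.141, 0.001, 2.264]
ft_force: [-7.6, -4.5, 30.6]
opening: 0.006
grip_force: 15.4
```

Call:
drive_tool:
  rows:
    - [[0,0,-0.06,0,0,0,0],[0,0,-0.2,0,0,0,0],[0,0,-0.2,0,0,0,0],[0,0,0,0,0,0,0],[0,0,0,0,0,0,0]]

```text
t: 18.4
eef_pos: [507.5, 160.1, 183.6]
tcp_rot: [-3.141, -0.0, 2.263]
ft_force: [-0.3, -0.2, -1.1]
opening: 0.001
grip_force: 0.0
```

Run:
```python
from h import *
for c in ['scene','top']:
    p=env.read_camera(c)
    for n in ['column_thin','column_mid','column_thick','screwdriver','pen']:
        for d in env.place_of(n,p)[:1]: print(n,round(d['score'],2),np.round(w(p,d['at']),1))
print(env.job_done())
```

```text
column_thin 0.64 [550.1 221.6  37.2]
column_mid 0.73 [552.2 221.9  39.1]
column_thick 0.92 [496.1 177.   42.1]
screwdriver 0.65 [ 400.  -258.6    0.6]
pen 0.65 [ 403.3 -487.3    1.8]
column_thick 0.7 [497.  172.5  41.8]
screwdriver 0.57 [ 400.5 -261.7    4.9]
pen 0.73 [ 405.9 -485.6    1. ]
the job is handed in; nothing more can be done
None
```

I moved the middle column into its own clips, clicked the thick column into the freed pair, and handed the job in at about 18.5 s of the 46 s; the call returned no verdict, but the thick tube measured fully home at both clips, the middle one bottomed out under 40 N, and the thin column, screwdriver and pen were not touched.

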